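Hold a sprung gauge rod out at the matching mark

ROBOT

A 6-joint arm with a two-finger parallel gripper is mounted at the origin on a cart in front of the work surface, level with it; the furniture and walls round the work are solid. World frame = base frame: x ahead of the robot, y to its left, z up, the work surface at z = 0. Lengths are in m, angles in rad, forces in N, time in s.
With the tool pointing down it reaches from about 0.4 to 0.925 m from the base axis. Payload 3.4 kg.
Tool frame: the origin (TCP) lies between the finger pads; the fingertips stand 14 mm ahead of it and the grasp point (between the pads) lies 5 mm behind it (ctrl.tip_extent is the distance from the TCP to the fingertips, in m); z points along the fingers, y is the direction in which the jaws open and shut (so a half turn about z gives the same grasp; the last joint's range is limited). The gripper opens to 85 mm and grips with 20 to 120 N. Pads are 22 mm wide; open, the fingers measure 114 mm over their backs; the gripper's body (76 mm by 85 mm) begins 54 mm behind the grasp point. The pads swing forward as they close: fully open they stand 13 mm farther back than shut.
Start: joints at [1.077, 0.307, 1.506, -0, 1.328, -0.073], TCP at [0.235, 0.525, 0.245] pointing down, gripper open.
Joint ranges: [-3.12, 3.12], [-1.05, 2.28], [0.14, 2.33], [-1.42, 4.57], [0.1, 2.73], [-2.68, 2.68]. Speed limits (rad/s): [2.57, 2.57, 3.14, 3.14, 3.14, 3.14].

INTERFACE

Orientations are given as a unit quaternion [x, y, z, w].
In Python, from rig import read_state, get_image, ctrl gives the robot as it stands.
- The arm moves only by the tool servo_tool, never from a script. Its argument "moves" is text: rows parted by semicolons, each of 4 numbers parted by spaces: the shift along the tool's x, y, z in cm, then the turn about the tool's z in degrees. A call has 1 to 10 rows; each row shifts and turns the commanded pose from where the row before left it, along the tool's axes as they then stand; what a row does not reach is not made up. A row lasts 1/8 s, in which the tool goes at most 62.5 mm and 10.7 degrees, less where a joint would pass 70% of its speed; a pose out of reach is approached as far as the arm can. A call is refused whole if a number of a shift passes 6.25 or a number of a turn 10.7, either way. A call with a gripper value outside its range is refused whole. "claw" is the opening, from 0 (shut) to 1 (fully open), set as the call begins (left out, the last holds). The fingers move at their own pace and stop on an object; the grip force is fixed at half the most. Time passes only in rows, so rows that do not move let the fingers close. It gives the time, the measured TCP pose, the force and the opening at its end, in the units of the state.
- read_state(): the state, without advancing time (a new reading comes with each control period).
- get_image(name): name is "scene" or "top" or "wrist"; returns a dict with "pixels" (420x560x3 uint8, red, green, blue), "K" (3x3 intrinsics, pixels), "R" (3x3) and "t" (3): a world point X has camera coordinates R X + t; the wrist camera has in their place "hand_eye" (4x4, takes a point from camera to tool coordinates, whose origin is the TCP and whose axes are the flange's). Camera axes: x right, y down, z forward; pixel columns grow to the right and rows downward; lengths in m; the calibration is good to about 2 mm. The wrist camera is an equidistant fisheye: a pixel r from the principal point sees the ray r / f radians off the axis. A picture is of the moment at which its call begins: read the wrist's pose just before it. There is no depth.
- ctrl.sign_off(): hands the job in, once; it reports no verdict.
The state is a dict: "clock": time; "q": joint angles; "qd": joint speeds; "effort": joint torques, N m; "tcp_pos": TCP position; "tcp_rot": TCP orientation; "contact_force": force on the tool from outside, world axes, zero at the start; "wrist_torque": the same for the moment, N m; "opening": finger opening in m.
Only numpy, scipy, OpenCV 4.12 (cv2) and the standard library are available. Lean on these libraries where they do the work, as an engineer would, in place of code of your own. Each camera call takes 0.05 s, during which the arm holds its last target. There are 200 camera calls.

TASK

The rod of the dip-depth gauge is sprung back into its barrel, and the gauge is to be held at the setting for the bottle in its round seat. See whether that bottle's cap is white, blue or black, take the red knob and pull the rod straight out until the ring of the same colour has just come out whole, its rear edge flush with the barrel's mouth. Finish while still gripping the knob and holding the rod steady at that mark; leave all three bottles standing where they are.

Things in the scene. Friction and masses are not known exactly. Their poses are not given: they have to be found in the camera images.
- gauge: dip-depth gauge, fixed to the bench: grey base plate 60 x 150 x 8 mm and, on two pillars, a grey barrel 27 mm in diameter (33 mm at its straps) and 146 mm long with its axis level, 60 mm above the bench. Origin on the bench below the barrel's open mouth; +y runs along the barrel's axis out of the mouth (the direction in which the rod pulls out), z up. The barrel extends from the mouth to y = -146 mm. Its place and heading vary
- mouth (a point): centre of the barrel's mouth, on the rod's axis, 60 mm above the bench; axes as the gauge's
- seat (a point): centre of the gauge's round bottle seat, at bench height: a grey collar 12 mm high and about 72 mm inside, beside the barrel at x = -70, y = -100 mm from the gauge's origin. One of the three bottles stands in it on the bench
- knob (a point): middle of the grip of the red round knob fixed on the outer end of the rod, 26 mm in diameter and 40 mm long along the rod, then a 32 mm flange 6 mm thick at its outer end. The point lies on the rod's axis at the middle of the 40 mm grip, 36 mm outside the mouth when the rod is in, 60 mm above the bench; +y points outwards along the rod. Nothing is under the knob but the bench
- rod (a joint): how far the brass rod (13 mm thick) has been pulled out of the barrel, in m: 0 = fully in, as it starts; 0.090 = end stop. A spring pulls it back in with about 5 N at 0 and 13 N at 0.090, and there is about 1 N of friction; let go, it runs back in. The rod has three rings 6 mm wide, all inside the barrel at the start. A ring's rear edge is flush with the mouth at 0.030 for the white, 0.052 for the blue and 0.074 for the black ring
- bottle_white_mid (a point): point at the middle of a loose white plastic bottle with a white screw cap, 60 mm in diameter and 106 mm tall; the point is half-way up, its z axis is the bottle's upright axis. Its place is drawn afresh each time: in the gauge's seat or elsewhere on the bench
- bottle_blue_mid (a point): point at the middle of a loose clear bottle with a blue screw cap, 64 mm in diameter and 131 mm tall; the point is half-way up, its z axis is the bottle's upright axis. Its place is drawn afresh each time: in the gauge's seat or elsewhere on the bench
- bottle_black_mid (a point): point at the middle of a loose clear bottle with a black screw cap, 56 mm in diameter and 114 mm tall; the point is half-way up, its z axis is the bottle's upright axis. Its place is drawn afresh each time: in the gauge's seat or elsewhere on the bench
Things that resemble listed ones, but are neither listed nor needed, are in the scene too. There is more than one size of the part that bears bottle_white_mid; the job needs the smaller.

How it is judged:
On the way, in this order (a step that is already met when the one before it is completed fails the run):
1. the rod is drawn out of its rest (value of joint rod above 0.006 m), for 0.02 s.
2. the rod is held by the knob at the ring that matches the cap of the bottle in the seat (((horizontal distance between bottle_white_mid and seat below 0.025 m and value of joint rod between 0.026 and 0.034 m) or (horizontal distance between bottle_blue_mid and seat below 0.025 m and value of joint rod between 0.048 and 0.056 m) or (horizontal distance between bottle_black_mid and seat below 0.025 m and value of joint rod between 0.07 and 0.078 m)) and contact force between the fingers and rod above 2 N), for 0.5 s.
At the end, for the whole second after the job is handed in: the fingers still hold the knob (more than 2 N) and keep the rod within 4 mm of the ring that matches the cap of the bottle in the seat (0.030 white, 0.052 blue, 0.074 black); each bottle stands within 20 mm of its starting place (all of step 2 and distance of each of bottle_white_mid, bottle_blue_mid, bottle_black_mid from where it was at the start of the episode below 0.02 m); the arm keeps its last pose, push and grip.
It fails at once if a bottle is tipped or pushed away ((distance of bottle_white_mid from where it was at the start of the episode above 0.02 m or angle between bottle_white_mid's own z axis and vertical above 0.35 rad) or (distance of bottle_blue_mid from where it was at the start of the episode above 0.02 m or angle between bottle_blue_mid's own z axis and vertical above 0.35 rad) or (distance of bottle_black_mid from where it was at the start of the episode above 0.02 m or angle between bottle_black_mid's own z axis and vertical above 0.35 rad)).
It also fails if it takes over 32 s, if anything falls off the work surface, if the arm or the gripper's body presses on something with over 40 N, if the wrist force passes 120 N, or if a joint passes its speed limit or range.

## Working session

There is one attempt and no reset: what is moved stays moved. The work goes in short steps, Python scripts to look and compute and a tool call to move; the robot and the scene stay as the last step left them, time stands still between calls to the robot, and variables do not carry over. Pictures are saved under pics/ and viewed, about 8 in all and at most 12, crops included, and the job is handed in when it is done.

Besides the shell and the picture viewer there is one more tool, called after "Emit:" as a command line: name --argument value ..., lists and objects as JSON in quotes. servo_tool: Moves the arm, as the interface text tells. Its arguments: {"type":"object","properties":{"moves":{"type":"string"},"claw":{"type":"number"}},"required":["moves"]}

```bash
mkdir -p pics; cat > h.py <<'E'
import numpy as np,cv2
from rig import read_state,get_image,ctrl
def save(n,im): cv2.imwrite('pics/'+n,im[:,:,::-1])
E
python3 - <<'E'
from h import *
import pickle
s=read_state();print(s['clock'],s['tcp_pos'],s['tcp_rot'])
d={n:get_image(n) for n in('scene','top')}
pickle.dump(d,open('d.pkl','wb'))
for n in d: save(n+'1.png',d[n]['pixels']); print(n,d[n]['K'],d[n]['R'],d[n]['t'])
E
```

```text
0.0 [0.23459218 0.52422792 0.24440399] [ 2.08865713e-01  9.77943811e-01 -9.66119305e-04 -2.87376522e-04]
scene [[391.57593196   0.         279.36118713]
 [  0.         391.57593196 203.38746653]
 [  0.           0.           1.        ]] [[-0.56412248 -0.82568995 -0.00138967]
 [-0.55223327  0.37854335 -0.74279428]
 [ 0.61384383 -0.41825953 -0.66951828]] [0.20396174 0.33010322 0.59038265]
top [[507.82082497   0.         271.86929438]
 [  0.         507.82082497 210.54362896]
 [  0.           0.           1.        ]] [[ 0.00686241 -0.99997065  0.00340656]
 [-0.999022   -0.00700463 -0.04365762]
 [ 0.0436802  -0.00310364 -0.99904074]] [-0.09642568  0.46678445  1.45645071]
```

View pics/scene1.png

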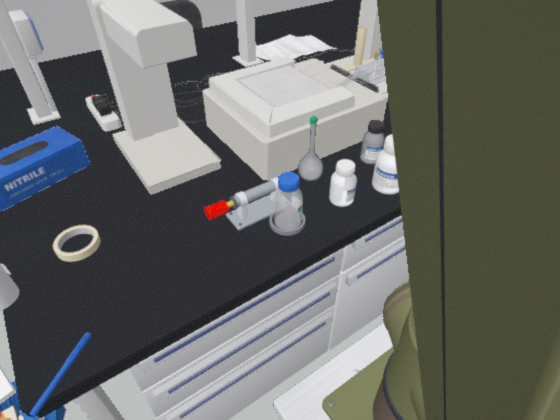

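View pics/top1.png

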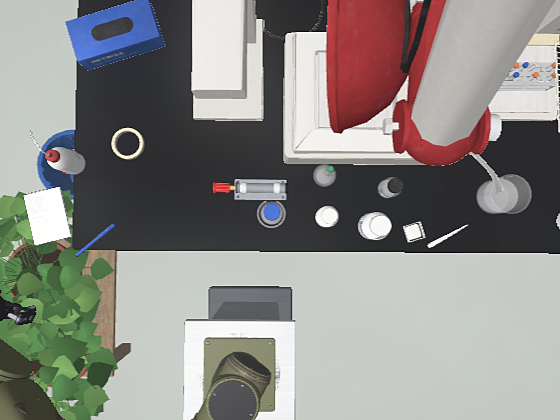

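The bottle in the round seat has a blue cap: it is at (271,212) in the top view and (288,182) in the scene view. The target is therefore 0.052. The red knob is at (222,187) in the top view and (217,210) in the scene view. Next I'll locate the knob and the axis.

```bash
cat >> h.py <<'E'
def ray(c,p):
    d=c['R'].T@np.linalg.solve(c['K'],[*p,1.]); o=-c['R'].T@c['t']; return o,d/np.linalg.norm(d)
def plane(c,p,z):
    o,d=ray(c,p); return o+d*(z-o[2])/d[2]
def tri(r):
    A=0;b=0
    for o,d in r:
        P=np.eye(3)-np.outer(d,d);A=A+P;b=b+P@o
    return np.linalg.solve(A,b)
def red(im,box):
    u0,v0,u1,v1=box; a=im.astype(int); m=((a[...,0]>120)&(a[...,1]<60)&(a[...,2]<60))
    k=np.zeros_like(m);k[v0:v1,u0:u1]=1; return m&k
E
python3 - <<'E'
from h import *
import pickle
d=pickle.load(open('d.pkl','rb'))
B={'top':(200,170,245,205),'scene':(190,190,245,225)}
rs=[]
for n,b in B.items():
    m=red(d[n]['pixels'],b);v,u=np.nonzero(m);p=(u.mean(),v.mean())
    print(n,m.sum(),p,u.min(),u.max(),v.min(),v.max(),cv2.minAreaRect(np.c_[u,v].astype(np.float32)),plane(d[n],p,.06));rs.append(ray(d[n],p))
print('tri',tri(rs))
# plate in top
a=d['top']['pixels'].astype(int);m=(a.min(2)>70);k=np.zeros_like(m);k[172:203,233:292]=1;m&=k
v,u=np.nonzero(m);print(cv2.minAreaRect(np.c_[u,v].astype(np.float32)),m.sum())
c=np.vstack([cv2.resize(d['top']['pixels'][165:235,200:300],(800,560),interpolation=cv2.INTER_CUBIC)])
save('c1.png',c)
E
```

```text
top 58 (np.float64(221.1551724137931), np.float64(187.0344827586207)) 213 229 182 192 ((221.0, 187.0), (10.0, 16.0), 90.0) [0.53005389 0.04917848 0.06      ]
scene 309 (np.float64(215.7864077669903), np.float64(209.3106796116505)) 204 228 200 219 ((215.90518188476562, 209.11207580566406), (14.312403678894043, 23.109935760498047), 66.80140686035156) [0.52982889 0.05273483 0.06      ]
tri [0.5309559  0.0506959  0.05801844]
((259.5, 190.5), (23.0, 53.0), 90.0) 1116
```

View pics/c1.png

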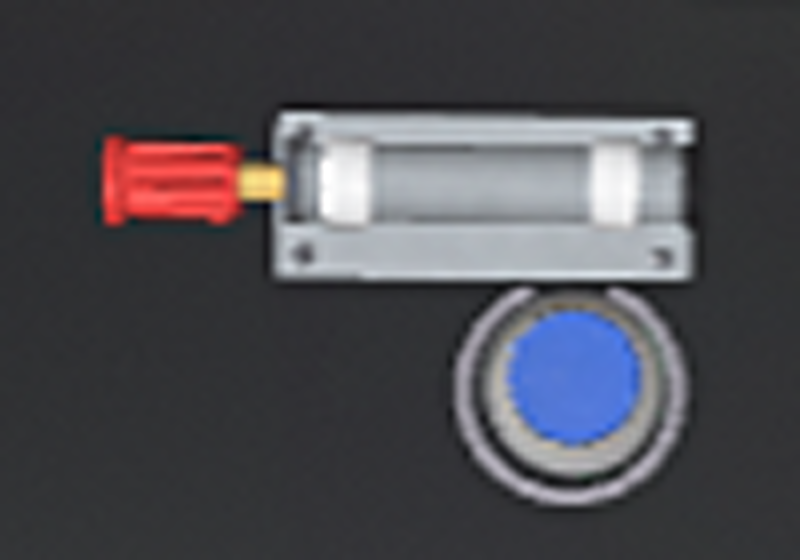

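Close up, the blue cap is clearly inside the collar. The knob grip is at about (0.530, 0.047), and the axis runs along world +y to within 0.5°. Now I'll turn the tool so its x is along world +y, then move above the knob.

Emit:
servo_tool --moves "0 0 0 9.4;0 0 0 9.4;0 0 0 9.4;0 0 0 9.4;0 0 0 9.4;0 0 0 9.4;0 0 0 9.5;0 0 0 0" --claw 1

```text
clock: 1.1
tcp_pos: [0.2348, 0.5245, 0.2448]
tcp_rot: [0.707, 0.708, -0.0, 0.0]
contact_force: [0.1, -0.6, 0.1]
opening: 0.0853
```

Emit:
servo_tool --moves "-4.8 2.95 0 0;-4.8 2.95 0 0;-4.8 2.95 0 0;-4.8 2.95 0 0;-4.8 2.95 0 0;-4.8 2.95 0 0;-4.8 2.95 0 0;-4.8 2.95 0 0;-4.7 2.95 0 0;-4.6 2.95 0 0"

```text
clock: 2.35
tcp_pos: [0.5305, 0.0461, 0.2452]
tcp_rot: [0.706, 0.708, 0.0, -0.0]
contact_force: [0.4, 1.1, -0.1]
opening: 0.0855
```

Emit:
servo_tool --moves "0 0 3 0;0 0 3 0;0 0 2 0;0 0 0 0;0 0 0 0"

```text
clock: 2.98
tcp_pos: [0.5303, 0.0478, 0.1659]
tcp_rot: [0.707, 0.708, 0.0, 0.0]
contact_force: [0.5, -0.3, 0.1]
opening: 0.0855
```

```bash
python3 - <<'E'
from h import *
from scipy.spatial.transform import Rotation as Ro
s=read_state();print(s['clock'],s['tcp_pos'],Ro.from_quat(s['tcp_rot']).as_matrix().round(3),s['contact_force'])
w=get_image('wrist');t=get_image('top');sc=get_image('scene')
im=w['pixels'].copy();save('w1.png',im);print(w['K'],w['hand_eye'])
m=red(im,(0,0,560,420));n,l,st,ce=cv2.connectedComponentsWithStats(m.astype(np.uint8))
for i in range(1,n):
    if st[i,4]>40: print(st[i],ce[i])
E
```

```text
2.975 [0.53034732 0.0478344  0.16593786] [[-0.001  1.     0.001]
 [ 1.     0.001  0.   ]
 [ 0.     0.001 -1.   ]] [ 0.45007069 -0.30333437  0.0542238 ]
[[325.1922621    0.         280.24554546]
 [  0.         325.1922621  212.36753701]
 [  0.           0.           1.        ]] [[-1.10896136e-03 -9.45561765e-01 -3.25440806e-01  8.44555526e-02]
 [ 9.99999339e-01 -1.14771221e-03 -7.29098666e-05  4.12707203e-04]
 [-3.04571604e-04 -3.25440672e-01  9.45562413e-01 -1.28059883e-01]
 [ 0.00000000e+00  0.00000000e+00  0.00000000e+00  1.00000000e+00]]
[ 258  179   43   66 1637] [280.10262676 203.74404398]
```

View pics/w1.png

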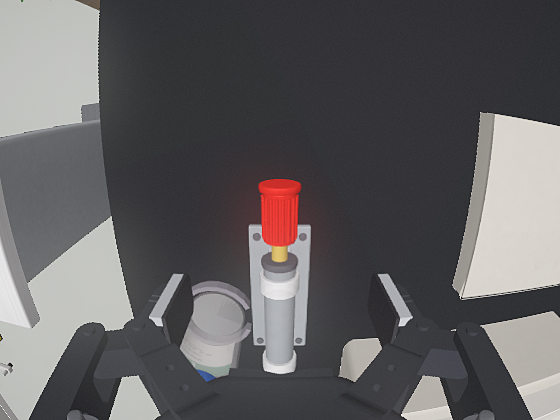

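The wrist view shows the knob centred between the fingers (column 280, rows 180–245), the barrel mouth at about (279,258), and the barrel strap at (280,362). Next I'll turn those pixels into positions.

```bash
cat >> h.py <<'E'
from scipy.spatial.transform import Rotation as Ro
def wpt(w,s,p,z):
    K=w['K'];q=(np.array(p,float)-K[:2,2]);r=np.hypot(*q);th=r/K[0,0]
    d=np.r_[np.sin(th)*q/max(r,1e-9),np.cos(th)]
    M=Ro.from_quat(s['tcp_rot']).as_matrix();H=w['hand_eye']
    o=M@H[:3,3]+s['tcp_pos'];d=M@H[:3,:3]@d
    return (o+d*(z-o[2])/d[2]).round(4)
E
python3 - <<'E'
from h import *
s=read_state();w=get_image('wrist')
for n,p,z in [('flange out top',(280,180),.076),('flange in',(280,193),.076),('knob base',(279.5,246),.06),('knob top mid',(279.7,215),.073),('rod',(280,253),.0665),('mouth',(279,257),.0735),('strap far',(280,350),.0765)]:
    print(n,wpt(w,s,p,z))
E
```

```text
flange out top [0.5311 0.0807 0.076 ]
flange in [0.5311 0.0714 0.076 ]
knob base [0.5307 0.0234 0.06  ]
knob top mid [0.5309 0.0541 0.073 ]
rod [0.5311 0.0204 0.0665]
mouth [0.5303 0.0204 0.0735]
strap far [ 0.531  -0.0727  0.0765]
```

The axis is at x≈0.531. The row-180 edge is the lower rim of the flange's outer face, so the grip middle comes out at y≈0.048, which agrees with the top view. I'll descend and grip.

Emit:
servo_tool --moves "0 0.1 3 0;0 0 3 0;0 0 2.5 0;0 0 1.5 0;0 0 1.1 0;0 0 0 0;0 0 0 0"

```text
clock: 4.05
tcp_pos: [0.5315, 0.0478, 0.055]
tcp_rot: [0.707, 0.707, 0.0, 0.0]
contact_force: [0.8, -0.3, 0.5]
opening: 0.0854
```

Emit:
servo_tool --moves "0 0 0 0;0 0 0 0;0 0 0 0;0 0 0 0;0 0 0 0;0 0 0 0;0 0 0 0;0 0 0 0;0 0 0 0;0 0 0 0" --claw 0

```text
clock: 5.3
tcp_pos: [0.5297, 0.0478, 0.0548]
tcp_rot: [0.707, 0.707, -0.001, -0.001]
contact_force: [-2.9, 0.4, 6.9]
opening: 0.0244
```

```bash
python3 - <<'E'
from h import *
s=read_state();print(s['clock'],s['tcp_pos'],s['opening'],s['contact_force'])
w=get_image('wrist');save('w2.png',w['pixels'])
E
```

```text
5.3 [0.52970926 0.0477787  0.05479444] 0.024374735057630065 [-2.8862729   0.43934011  6.85882964]
```

View pics/w2.png

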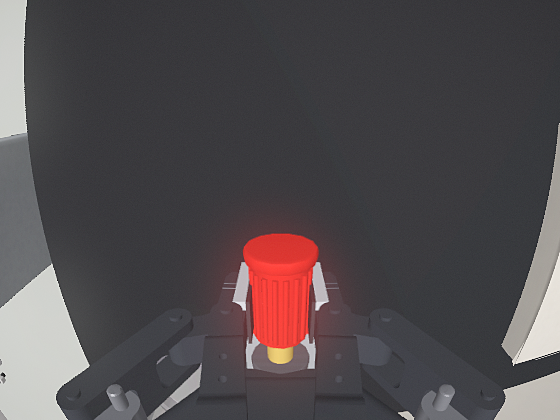

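The knob is gripped: opening 24 mm, pads on the grip, and the mouth ring visible at (280,358). I'll pull about 44 mm, then check.

Emit:
servo_tool --moves "0.5 -0.15 0 0;0.8 0 0 0;0.8 0 0 0;0.8 0 0 0;0.8 0 0 0;0.7 0 0 0;0 0 0 0;0 0 0 0"

```text
clock: 6.35
tcp_pos: [0.5298, 0.0898, 0.0548]
tcp_rot: [0.707, 0.707, -0.001, 0.001]
contact_force: [-0.5, -8.3, 3.1]
opening: 0.0246
```

```bash
python3 - <<'E'
from h import *
s=read_state();print(s['clock'],s['tcp_pos'],s['opening'],s['contact_force'])
w=get_image('wrist');t=get_image('top');c=get_image('scene')
a=cv2.resize(w['pixels'][320:420,210:350],(784,560),interpolation=cv2.INTER_CUBIC);save('w3.png',a)
b=cv2.resize(t['pixels'][170:205,195:245],(400,280),interpolation=cv2.INTER_CUBIC)
e=cv2.resize(c['pixels'][180:230,180:260],(400,250),interpolation=cv2.INTER_CUBIC);save('t3.png',np.vstack([b,e]))
E
```

```text
6.35 [0.52977935 0.08976166 0.05482509] 0.024638561538624166 [-0.47792348 -8.26934592  3.05795818]
```

View pics/w3.png

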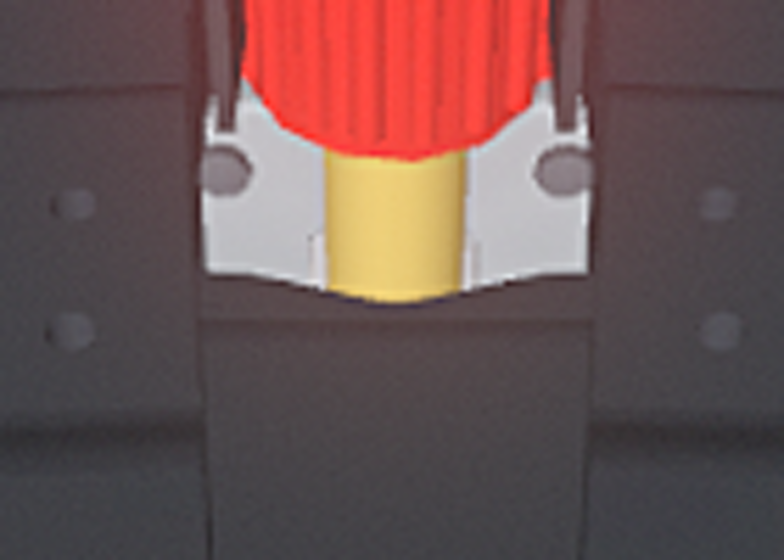

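View pics/t3.png

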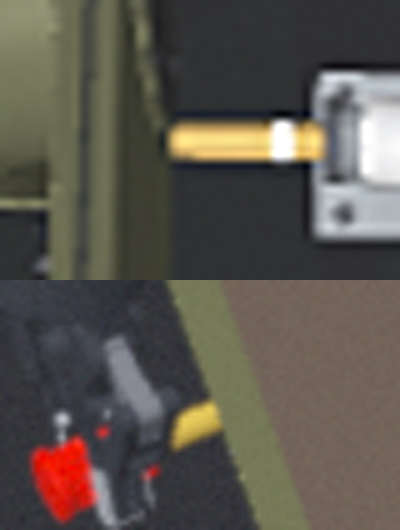

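The top view shows the white ring out, with its rear edge about 29/8 px (roughly 10 mm) past the mouth. That puts the rod at about 0.041, matching the 42 mm of TCP travel, so there was no slip. About 10 mm remain.

Emit:
servo_tool --moves "0.4 0 0 0;0.4 0 0 0;0.25 0 0 0;0 0 0 0;0 0 0 0;0 0 0 0;0 0 0 0;0 0 0 0"

```text
clock: 7.5
tcp_pos: [0.5298, 0.0998, 0.0548]
tcp_rot: [0.707, 0.707, -0.001, 0.002]
contact_force: [-0.1, -9.9, 4.3]
opening: 0.0244
```

```bash
python3 - <<'E'
from h import *
s=read_state();print(s['clock'],s['tcp_pos'],s['opening'],s['contact_force'])
t=get_image('top')
save('t4.png',cv2.resize(t['pixels'][165:230,200:300],(800,520),interpolation=cv2.INTER_CUBIC))
a=t['pixels'];print([(u,a[187,u].tolist()) for u in range(216,246)])
E
```

```text
7.5 [0.52979781 0.09984449 0.0548383 ] 0.024428629716604235 [-0.08284427 -9.90093674  4.30152577]
[(216, [254, 231, 139]), (217, [253, 229, 137]), (218, [252, 228, 138]), (219, [252, 227, 137]), (220, [251, 227, 137]), (221, [251, 227, 137]), (222, [252, 227, 137]), (223, [251, 226, 134]), (224, [247, 219, 119]), (225, [255, 254, 241]), (226, [255, 255, 255]), (227, [255, 255, 247]), (228, [247, 225, 138]), (229, [246, 219, 127]), (230, [248, 222, 133]), (231, [250, 224, 132]), (232, [255, 230, 126]), (233, [179, 162, 174]), (234, [48, 106, 197]), (235, [91, 106, 142]), (236, [101, 100, 100]), (237, [128, 130, 134]), (238, [163, 168, 174]), (239, [162, 168, 176]), (240, [253, 252, 253]), (241, [253, 253, 253]), (242, [243, 243, 244]), (243, [243, 244, 245]), (244, [247, 247, 248]), (245, [238, 237, 238])]
```

View pics/t4.png

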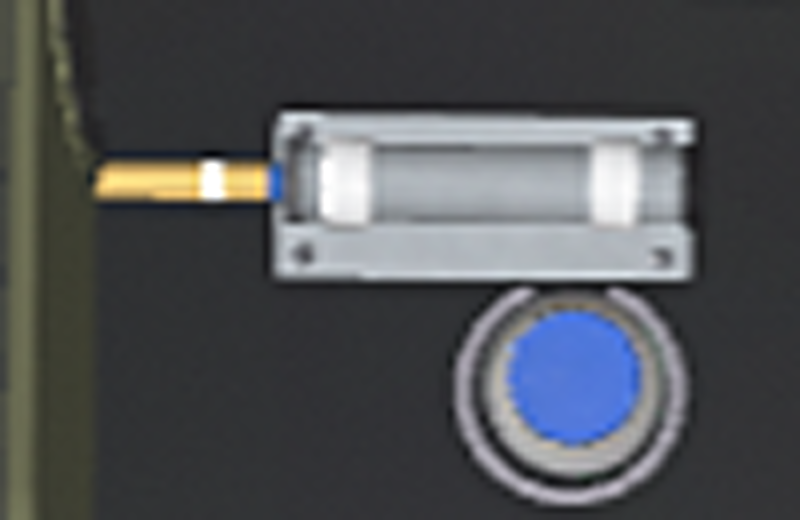

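The blue ring is just fully out: it spans columns 232.7–235.2 and ends at the mouth (about 235.3). TCP travel is 52.1 mm and the bottle has not moved. I'll hold a little longer, then hand in.

Emit:
servo_tool --moves "0 0 0 0;0 0 0 0;0 0 0 0;0 0 0 0;0 0 0 0;0 0 0 0;0 0 0 0;0 0 0 0"

```text
clock: 8.55
tcp_pos: [0.5298, 0.0999, 0.0548]
tcp_rot: [0.707, 0.708, -0.001, 0.002]
contact_force: [0.3, -9.8, 2.4]
opening: 0.0242
```

```bash
python3 - <<'E'
from h import *
s=read_state();print(s['clock'],s['tcp_pos'],s['opening'],s['contact_force'])
print(ctrl.sign_off())
E
```

```text
8.55 [0.52979357 0.09986401 0.05481659] 0.024232237989302054 [ 0.3189149  -9.76173795  2.35104026]
the job is handed in; nothing more can be done
None
```

The bottle in the seat has a blue cap, so I gripped the red knob and pulled the rod straight out to the blue ring. I handed the job in while still holding it there, at 8.6 s.

- **Rod position:** the last readings showed 52.1 mm of tool travel against the 52 mm target. The pose was steady with about 9.8 N of spring pull.
- **Ring at the mouth:** the top view showed the blue ring just fully out, with its rear edge at the mouth to within about 1 mm, so the knob did not visibly slip.
- **Bottles:** the last top-view crop showed the blue bottle unmoved. The white and black bottles were not re-checked in the final picture, but the arm stayed well clear of them.
- **Disagreement:** the first wrist-camera reading of where the knob sits along the rod was up to 8 mm off the top view. I put that down to seeing the lower rim of the flange, and the grasp picture bore out the top-view value.

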